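# Pull a sprung gauge to its clip and leave the reading

## Robot

A 6-joint arm with a two-finger parallel gripper is mounted at the origin on a cart in front of the work surface, level with it; the furniture and walls round the work are solid. World frame = base frame: x ahead of the robot, y to its left, z up, the work surface at z = 0. Lengths are in m, angles in rad, forces in N, time in s.
With the tool pointing down it reaches from about 0.275 to 0.75 m from the base axis. Payload 10.2 kg.
Tool frame: the origin (TCP) lies midway between the tips of the shut fingers; the grasp point (between the pads) lies 19 mm behind it (env.hold_point_z is the distance from the TCP to the grasp point, in m); z points along the fingers, y is the line along which they close (so a half turn about z gives the same grasp; the last joint's range is limited). The gripper opens to 85 mm and grips with 20 to 120 N. Pads are 22 mm wide; open, the fingers measure 114 mm over their backs; the gripper's body (76 mm by 85 mm) begins 54 mm behind the grasp point. The pads swing forward as they close: fully open they stand 13 mm farther back than shut.
Start: joints at [1.056, 0.313, 1.498, -0, 1.331, -0.223], TCP at [0.151, 0.503, 0.231] pointing down, gripper open.
Joint ranges: [-2.94, 2.94], [-0.97, 2.17], [0.19, 2.56], [-1.23, 4.37], [0.02, 3.11], [-2.88, 2.88]. Speed limits (rad/s): [2.39, 2.39, 3.01, 3.14, 3.14, 3.14].

## Interface

Orientations are given as a unit quaternion [x, y, z, w].
In Python, from bench import env, kinematics, monitor, eyes, job gives the robot as it stands. The module is installed in compiled form; this text tells all that it offers. Calls block until the motion is done:
- env.reach(position, orientation): joint-space move of the TCP to a pose.
- env.movel(position, velocity=0.15, frame=None, guard=None): straight line of the TCP; frame=None keeps the orientation; velocity is the mean speed in m/s. With guard (N) it stops when the force on the tool has changed by that much, and returns True; else False.
- env.set_joints(angles): joint-space move.
- env.release() and env.close_gripper(effort=None): open the fingers fully, or close them until they stop; effort is the grip in N (None keeps the last).
- env.hold(seconds).
- kinematics.ik(position, orientation): joint angles nearest the present ones, or None.
- monitor.sense(): the state.
- eyes.grab_frame(name): name is "scene" or "top" or "wrist"; returns a dict with "frame" (480x640x3 uint8, red, green, blue), "mtx" (3x3 intrinsics, pixels), "k1" (the pictures are not rectified: a ray, as slopes to the right and down, at radius r is drawn at 1 + k1 r^2 times it, then the intrinsics apply), "view" (4x4, takes a point from world to camera coordinates). Camera axes: x right, y down, z forward; pixel columns grow to the right and rows downward; lengths in m; the calibration is good to about 2 mm. A picture is of the moment at which its call begins. There is no depth.
A pose or a line that the arm cannot do raises env.MotionError and nothing moves.
- job.hand_in(): hands the job in; it is judged then, once.
The state is a dict: "clock": time; "joints": joint angles; "qvel": joint speeds; "joint_efforts": joint torques, N m; "position": TCP position; "ee_rot": TCP orientation; "contact_force": force on the tool from outside, world axes, zero at the start; "ft_torque": the same for the moment, N m; "finger_gap": opening from 0.0 (shut) to 1.0 (fully open); "gripper_force": force on a finger pad.
Only numpy, scipy, OpenCV 4.12 (cv2) and the standard library are available. Lean on these libraries where they do the work, as an engineer would, in place of code of your own. Each camera call takes 0.05 s, during which the arm holds its last target. There are 200 camera calls.

## Task

Take a new reading on the pull gauge: slide the follower, left standing from the last pull, all the way back against the flag of the sprung slide. Then draw the slide out by its black upright post until the follower's pointer stands over the tab of the limit clip, not beyond it, hold it there for a second, and ease the slide fully home without letting it snap back, so that the follower stays behind over the clip's tab. Do not shift the clip, and leave the things beside the gauge where they are.

Things in the scene. Friction and masses are not known exactly. Their poses are not given: they have to be found in the camera images.
- gauge: Fixed aluminium base plate 300 x 104 x 8 mm on the bench, x -155 to +145 mm from its origin, underside at the bench. Gauge +x: the way the slide pulls out; z up. Dark spring barrel (37 mm across, top 49 mm up) at -x. Along y = +22 mm: the slide's rod, 8 mm thick, 30 mm up. Along y = -28 mm: a steel rail 14 mm wide, top 26 mm up, with follower and clip.
- pull_post (a point): The middle of the gripping part of the slide's black upright post, 58 mm above the bench: the post is at the outer end of the rod, 14 mm in diameter between 38 and 70 mm above the bench, with an 18 mm wide top at 72 to 78 mm. Below 38 mm the rod meets it on the barrel's side. Axes as the gauge's.
- slide (a joint): How far the sprung slide is pulled out, m: 0 fully home (where its spring holds it), at most 0.09. The spring pulls back with about 4 N at home and 8 N at 0.05; let go when out, the slide snaps home.
- flag_face (a point): Front face of the slide's flag: a dark cross bar, 6 mm thick, 30 to 40 mm above the bench, that reaches from the rod across the rail 61 mm behind the post. It pushes the follower ahead of it when the slide is pulled. Touching, the follower's pointer is 8 mm ahead (gauge +x) of this face.
- follower_peg (a point): Upright round steel peg of the follower, 12 mm in diameter, 38 to 70 mm above the bench; this point is its axis, 60 mm above the bench. The follower is an aluminium block 16 mm long on the rail that slides with light friction (about 1 N) and stays where it is left.
- follower_pointer (a point): Tip of the follower's small black pointer (3 mm wide), which sticks out 28 mm from the rail's middle to the gauge's -y side, 36 mm above the bench.
- follower (a joint): Follower's place along the rail, m: 0 back against the flag of the slide at home, grows along gauge +x, at most 0.11. A slide value equal to it means that they touch.
- clip_mark (a point): Middle of the top of the limit clip's flat tab: a plain brass clip on the outer (-y) side of the rail, its tab 10 mm wide along the rail and reaching 30 mm out from the rail's middle, 29 mm above the bench. The pointer passes over it. Stiff on the rail; axes as the gauge's.
- post_75: Bystander: steel rod 13 mm thick and 75 mm tall standing beside the gauge; origin at its foot.
- battery: Bystander: cylindrical cell 15 x 50 mm lying beside the gauge; origin under its middle.
- hex_key: Bystander: L-shaped hex key 33 x 88 x 5 mm lying beside the gauge; origin under its middle.

How it is judged:
On the way, in this order (a step that is already met when the one before it is completed fails the run):
1. the follower is pushed back against the flag with the slide home (both within 4 mm) (value of joint each of follower, slide below 0.004 m), for 0.2 s.
2. the slide is drawn out with the follower on its flag until the pointer is within 5 mm of the middle of the clip's tab, and held there for 0.7 s (x of follower_pointer in the frame of clip_mark between -0.005 and 0.005 m and x of flag_face in the frame of follower_pointer above -0.011 m), for 0.7 s.
At the end, for the whole second after the job is handed in: The slide is fully home (within 4 mm), and the follower rests with its pointer over the clip's tab (within 5 mm of the tab's middle, along the rail) (x of follower_pointer in the frame of clip_mark between -0.005 and 0.005 m and value of joint slide below 0.004 m and velocity of joint follower between -0.01 and 0.01 m/s); the robot touches nothing.
It fails at once if the slide is pulled well past the clip (flag more than 8 mm past where the pointer meets the tab's middle) (x of flag_face in the frame of clip_mark above 0 m).
It fails at once if the slide snaps back (faster than 0.35 m/s) (velocity of joint slide below -0.35 m/s).
It fails at once if the clip is shifted by more than 4 mm (distance of clip_mark from where it was at the start of the episode above 0.004 m).
It fails at once if the standing rod, battery or hex key beside the gauge is moved by more than 15 mm (distance of any of post_75, battery, hex_key from where it was at the start of the episode above 0.015 m).
It also fails if it takes over 43 s, if anything falls off the work surface, if the arm or the gripper's body presses on something with over 40 N, if the wrist force passes 120 N, or if a joint passes its speed limit or range.

## Working session

There is one attempt and no reset: what is moved stays moved. The work goes in short steps, each a Python script; the robot and the scene stay as the last script left them, time stands still between calls to the robot, and variables do not carry over. Pictures are saved under pics/ and viewed, at most 10 in all, crops included, and the job is handed in when it is done.

```bash
mkdir -p pics; cat > h.py <<'E'
import numpy as np, cv2
from bench import env, kinematics, monitor, eyes, job
def snap(n,f=None):
    d=eyes.grab_frame(n)
    if f: cv2.imwrite('pics/'+f,d['frame'][:,:,::-1])
    return d
def ray(d,u,v):
    K=np.array(d['mtx']);V=np.array(d['view']);k=d['k1']
    q=np.array([(u-K[0,2])/K[0,0],(v-K[1,2])/K[1,1]]);p=q.copy()
    for _ in range(20): p=q/(1+k*(p@p))
    R=V[:3,:3];c=-R.T@V[:3,3];r=R.T@np.array([p[0],p[1],1]);return c,r/np.linalg.norm(r)
def plane(d,u,v,z):
    c,r=ray(d,u,v);return c+r*(z-c[2])/r[2]
def tri(a,ua,b,ub):
    c1,r1=ray(a,*ua);c2,r2=ray(b,*ub)
    t=np.linalg.lstsq(np.c_[r1,-r2],c2-c1,rcond=None)[0]
    p,q=c1+t[0]*r1,c2+t[1]*r2;return (p+q)/2,np.linalg.norm(p-q)
def proj(d,P):
    K=np.array(d['mtx']);V=np.array(d['view']);c=V[:3,:3]@np.asarray(P)+V[:3,3];p=c[:2]/c[2];p=p*(1+d['k1']*(p@p));return K[:2,:2]@p+K[:2,2]
E
python3 - <<'E'
from h import *
import pickle
for n in ('scene','top','wrist'):
    d=snap(n,n+'0.png');pickle.dump(d,open(n+'0.pkl','wb'));c,r=ray(d,320,240);print(n,c,r,d['k1'],d['mtx'][0][0])
s=monitor.sense();print(s['clock'],s['position'],s['ee_rot'],env.hold_point_z)
E
```

```text
scene [0.11238352 0.24276585 0.70723627] [ 0.53627254 -0.42414756 -0.72973325] -0.2012474105444028 606.7225360826094
top [ 0.50260913 -0.13891031  0.93293272] [ 0.07276741  0.00695612 -0.99732468] -0.04091112558478842 551.1406602686092
wrist [0.08499587 0.52296569 0.374161  ] [ 0.25985928 -0.0925054  -0.96120544] -0.06040192559503066 340.50146744057355
0.15 [0.15096896 0.50263832 0.2308859 ] [ 1.45366885e-01  9.89377707e-01 -4.43568266e-04 -1.59446912e-04] 0.0187
```

View pics/top0.png

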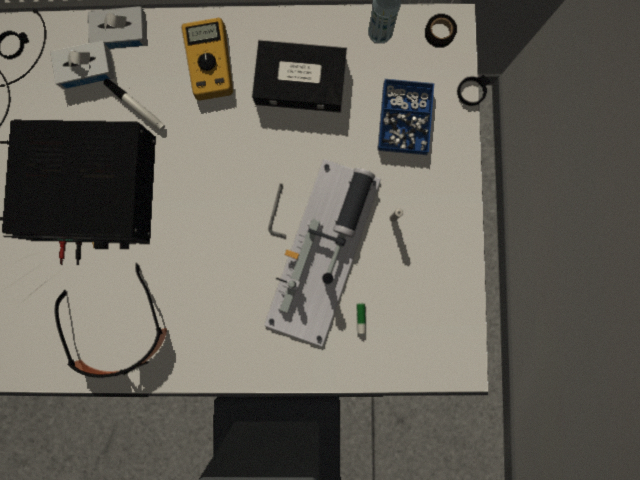

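View pics/scene0.png

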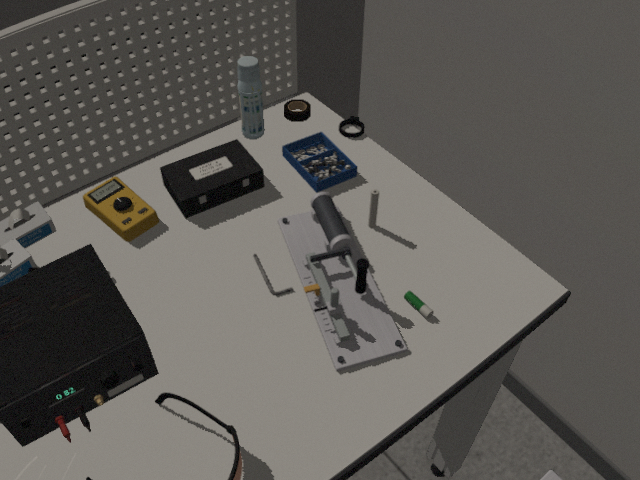

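The top view shows the gauge around (325,255). The barrel is at (355,200), the black post at (328,278), the follower near (285,283) and the brass clip at (291,254). The rod stands at (397,213), the cell is at (362,320) and the hex key at (278,212). Next I'll take enlarged crops.

```bash
python3 - <<'E'
import cv2
a=cv2.imread('pics/top0.png')[210:350,250:390];b=cv2.imread('pics/scene0.png')[220:370,270:420]
cv2.imwrite('pics/c0.png',cv2.hconcat([cv2.resize(a,(400,400),interpolation=2),cv2.resize(b,(400,400),interpolation=2)]))
from h import *
import pickle
t=pickle.load(open('top0.pkl','rb'))
for p in [(326,168),(378,182),(272,323),(320,342),(328,278),(291,254)]: print(p,plane(t,*p,0.008))
E
```

```text
(326, 168) [ 0.69287203 -0.14370743  0.008     ]
(378, 182) [ 0.66786672 -0.2316928   0.008     ]
(272, 323) [ 0.4321986  -0.05136368  0.008     ]
(320, 342) [ 0.40043446 -0.13104605  0.008     ]
(328, 278) [ 0.50624516 -0.14530808  0.008     ]
(291, 254) [ 0.54693842 -0.08353089  0.008     ]
```

View pics/c0.png

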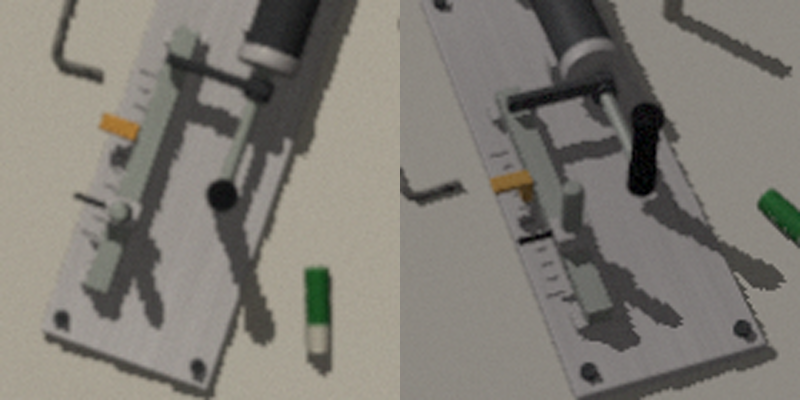

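The crops give these positions:

| Item | Top view | Scene view |
|---|---|---|
| Post top | (328,278) | (363,262) |
| Peg top | (291,284.5) | (334,290) |
| Clip tab | (291.7,254.5) | (311.6,289) |
| Pointer tip | (276,278) | (318,309) |

The slide is home, and the follower stands beyond the clip.

```bash
cat >> h.py <<'E'
def orange(d,x0=0,x1=640,y0=0,y1=480):
    h=cv2.cvtColor(d['frame'],cv2.COLOR_RGB2HSV);m=cv2.inRange(h,(8,140,90),(28,255,255))
    k=np.zeros_like(m);k[y0:y1,x0:x1]=m[y0:y1,x0:x1]
    n,l,s,c=cv2.connectedComponentsWithStats(k);i=1+np.argmax(s[1:,4]);return c[i],s[i],l==i
E
python3 - <<'E'
from h import *
import pickle
t=pickle.load(open('top0.pkl','rb'));s=pickle.load(open('scene0.pkl','rb'))
ct,st,_=orange(t,270,310,235,270);cs,ss,_=orange(s,295,325,275,300)
print(ct,st,cs,ss,'clip',tri(t,ct,s,cs))
print('post',tri(t,(327.8,278),s,(363,261.5)));print('peg',tri(t,(291.3,284),s,(334.3,289)))
print('ptr',tri(t,(276.3,278.3),s,(316.5,310.3)))
print('post75',tri(t,(397,213),s,(375,192)))
u=np.array([-0.939,0.345]);v=np.array([-.345,-.939])
cor=[plane(t,*p,0.008)[:2] for p in [(326,168),(378,182),(272,323),(320,342)]]
cs2=[plane(s,*p,0.008)[:2] for p in [(285,221),(341,359),(399,343.5)]];print(cs2)
for q,zs in [((235,60),0),]:pass
from scipy.spatial.transform import Rotation as R
g=np.array([u[0],u[1]])
for sg in (1,-1):
    X=-sg*v;Y=np.array([-X[1],X[0]])*-1
    M=np.c_[[*X,0],[*Y,0],[0,0,-1.]];q=R.from_matrix(M).as_quat();print(np.linalg.det(M),Y,q)
    for P in [(.42,-.06,.2),(.506,-.142,.039)]: print(kinematics.ik(P,q))
E
```

```text
[291.6  253.95] [286 250  12   9  60] [311.375    287.578125] [305 284  14   8  64] clip (array([ 0.54614302, -0.08561099,  0.026772  ]), np.float64(8.900147025103375e-05))
post (array([ 0.50599379, -0.14448125,  0.07910357]), np.float64(7.34338852678094e-05))
peg (array([ 0.4972893 , -0.08737637,  0.0708149 ]), np.float64(0.000521397273398379))
ptr (array([ 0.5054897 , -0.06195542,  0.03540674]), np.float64(0.0023622811282295944))
post75 (array([ 0.60601395, -0.25426131,  0.0752108 ]), np.float64(0.0013180303113492582))
[array([ 0.69429783, -0.14441729]), array([ 0.4360072 , -0.05153873]), array([ 0.40619256, -0.13025127])]
1.000746 [ 0.939 -0.345] [0.82002176 0.57233234 0.         0.        ]
[-4.19573385e-01  1.19583878e-01  1.82588178e+00 -4.44089210e-16
  1.19612699e+00 -6.74716222e-02]
[-4.96735290e-01  5.49068642e-01  1.70565693e+00 -4.44089210e-16
  8.86867084e-01 -1.44633527e-01]
1.000746 [-0.939  0.345] [-0.57233234  0.82002176  0.          0.        ]
None
None
```

```bash
cat >> h.py <<'E'
from scipy.spatial.transform import Rotation as R
a=np.radians(20.);u=np.array([-np.cos(a),np.sin(a),0]);v=np.array([-np.sin(a),-np.cos(a),0])
Q=R.from_matrix(np.c_[-v,-u,[0,0,-1.]]).as_quat()
peg=np.array([.4973,-.0874,0]);post=np.array([.506,-.1445,0])
def st():
    s=monitor.sense();print('t %.2f'%s['clock'],np.round(s['position'],4),'F',np.round(s['contact_force'],1),'gap %.2f'%s['finger_gap'],'gf',s['gripper_force']);return s
E
python3 - <<'E'
from h import *
env.close_gripper(40);st()
P=peg+.04*u
env.reach(P+[0,0,.13],Q);st()
print(env.movel(P+[0,0,.046],.12,guard=8));st()
print(env.movel(P-.085*u+[0,0,.046],.06,guard=8));st()
print(env.movel(P-.125*u+[0,0,.046],.03,guard=8));s=st()
snap('wrist','w1.png')
E
```

```text
t 0.92 [0.1511 0.5028 0.2313] F [-0.4  0.1 -0.7] gap -0.00 gf 0.0
t 3.27 [ 0.4598 -0.0732  0.1301] F [ 0.1 -0.  -0.3] gap 0.00 gf 0.0
False
t 4.12 [ 0.4601 -0.0738  0.0466] F [-0.  -0.6 -0.2] gap -0.01 gf 0.0
False
t 5.69 [ 0.5395 -0.1028  0.046 ] F [-0.3  0.5 -0.1] gap -0.00 gf 0.01777217357812333
True
t 6.40 [ 0.5545 -0.1081  0.0455] F [-3.6  1.3  2.6] gap -0.00 gf 1.5301594440825284
```

View pics/w1.png

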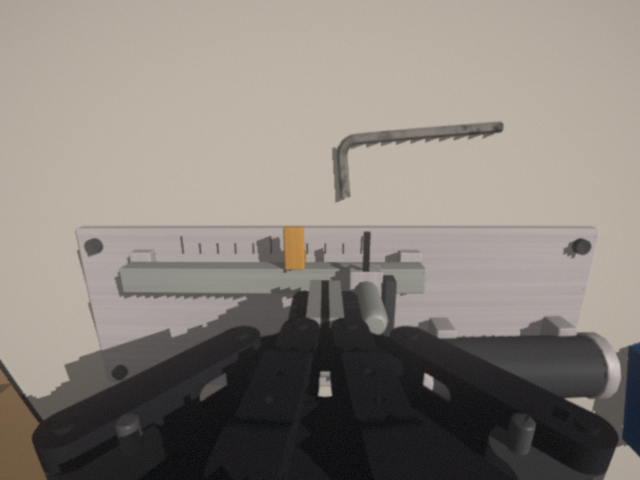

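The wrist view shows the pointer at about (366,250) beside the clip at (294,248), with the follower's block against the dark flag at (390,300). Next I'll measure the distance to pull, then grip the post.

```bash
cat >> h.py <<'E'
def dist(d,f=0.0):
    c,s,m=orange(d,120,520,190,300)
    # pointer: dark vertical bar in the rows of the tab
    g=d['frame'].max(2);y0,h=s[1],s[3];rows=slice(y0+h//4,y0+3*h//4)
    col=(g[rows]<60).mean(0)*(~m[rows].any(0));i=np.flatnonzero(col>.8);i=i[(i>130)&(i<520)]
    y=y0+h/2
    if len(i)==0: print('no pointer',c,s);return None
    gr=np.split(i,np.flatnonzero(np.diff(i)>1)+1)
    C=plane(d,c[0],c[1],.029);out=[round(1e3*float((C-plane(d,j.mean(),y,.036))@u),2) for j in gr]
    print('clip',c,s,C,'cols',[(j.min(),j.max()) for j in gr],'mm to go',out);return out
E
python3 - <<'E'
from h import *
d=snap('wrist');dist(d)
s=monitor.sense();p=s['position']
env.movel(p+.012*u,.1)
d=snap('wrist');dist(d)
env.movel(p+.012*u+[0,0,.06],.15)
d=snap('wrist');dist(d);st()
env.release()
env.reach(post+[0,0,.11],Q)
env.movel(post+[0,0,.039],.1,guard=8);st()
d=snap('wrist','w2.png');dist(d)
E
```

```text
no pointer [293.8970013  248.33767927] [285 228  20  41 767]
no pointer [317.47690217 247.99048913] [309 228  18  41 736]
no pointer [320.44987147 221.31105398] [314 206  14  31 389]
t 7.42 [ 0.5427 -0.1039  0.1042] F [-0.3 -0.4  0.1] gap -0.00 gf 0.0
t 9.39 [ 0.5064 -0.1445  0.0395] F [-0.8  0.9 -0.7] gap 1.00 gf 0.0Traceback (most recent call last):
  File "<stdin>", line 11, in <module>
  File "h.py", line 31, in dist
    c,s,m=orange(d,120,520,190,300)
          ~~~~~~^^^^^^^^^^^^^^^^^^^
  File "h.py", line 23, in orange
    n,l,s,c=cv2.connectedComponentsWithStats(k);i=1+np.argmax(s[1:,4]);return c[i],s[i],l==i
                                                    ~~~~~~~~~^^^^^^^^^
    return _wrapfunc(a, 'argmax', axis=axis, out=out, **kwds)
    return bound(*args, **kwds)
ValueError: attempt to get argmax of an empty sequence
```

View pics/w2.png

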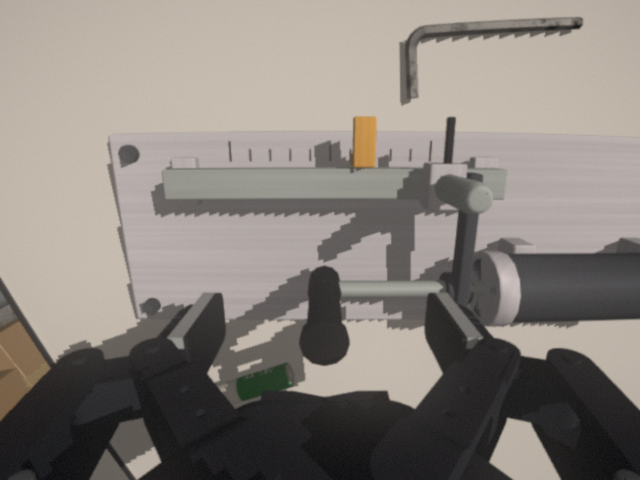

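The wrist view shows the post at (324,300) between the open pads. The pointer is at (449,140), the clip at (365,142), and the follower is up against the flag.

```bash
cat >> h.py <<'E'
def dist(d):
    c,s,m=orange(d,120,560,60,300)
    g=d['frame'].max(2).astype(float);y0,h=s[1],s[3]
    pr=np.median(g[y0+int(.45*h):y0+int(.85*h)],0);y=y0+.65*h   # rows of the pointer beyond the tick marks
    pr[s[0]-3:s[0]+s[2]+3]=255
    i=np.arange(200,560);w=np.clip(90-pr[200:560],0,None)
    k=i[np.argmax(w)];n=abs(i-k)<7;x=(i*w)[n].sum()/max(w[n].sum(),1e-9)
    C=plane(d,c[0],c[1],.029);D=1e3*float((C-plane(d,x,y,.036))@u)
    print('clip',c,s[:4],'ptr',round(x,1),round(w.max()),'to go mm',round(D,2));return D
E
python3 - <<'E'
from h import *
d=snap('wrist');dist(d)
t=snap('top');s=snap('scene')
env.close_gripper(60);a=st()
d=snap('wrist','w3.png');dist(d)
E
```

```text
clip [364.11553785 141.50398406] [354 117  21  50] ptr 447.9 35 to go mm 34.84
t 10.26 [ 0.5061 -0.1446  0.0391] F [ 0.4 -0.8  2.1] gap 0.17 gf 58.25180145898486
clip [364.98712871 141.46039604] [355 117  21  50] ptr 449.1 30 to go mm 34.84
```

```bash
python3 - <<'E'
from h import *
p=monitor.sense()['position']
env.movel(p+.031*u,.05);st()
d=snap('wrist','w4.png');dist(d)
E
```

```text
t 11.07 [ 0.4777 -0.1343  0.0392] F [ 5.1 -1.1 -3. ] gap 0.17 gf 58.62085595197641
clip [437.11740042 133.9706499 ] [425 117  21  45] ptr 450.7 30 to go mm 3.95
```

View pics/w4.png

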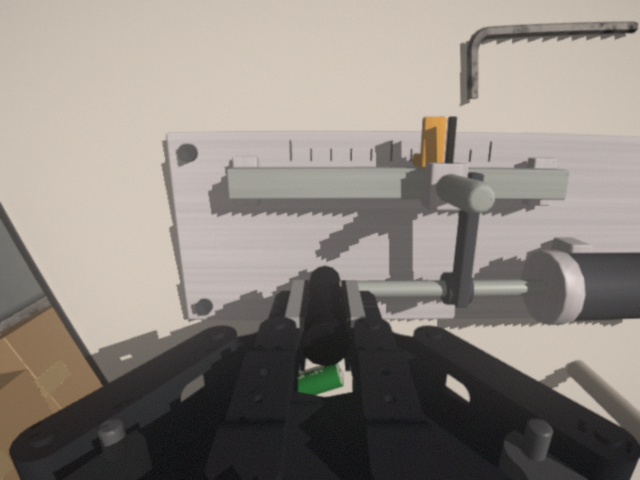

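The pointer at (451,140) is just short of the tab, whose middle is at about (434,140), and the flag is on the follower. About 5 mm remain.

```bash
python3 - <<'E'
from h import *
p=monitor.sense()['position']
env.movel(p+.005*u,.02);st()
env.hold(0.3)
d=snap('wrist','w5.png');st();env.hold(0.8)
cv2.imwrite('pics/c5.png',cv2.resize(d['frame'][90:220,360:560,::-1],(800,520),interpolation=2))
E
```

```text
t 11.48 [ 0.4739 -0.1329  0.0392] F [ 6.  -0.5 -4.4] gap 0.17 gf 58.663325800994244
t 11.83 [ 0.4739 -0.1329  0.0392] F [ 5.5 -1.3 -3.1] gap 0.17 gf 58.65555564923852
```

View pics/c5.png

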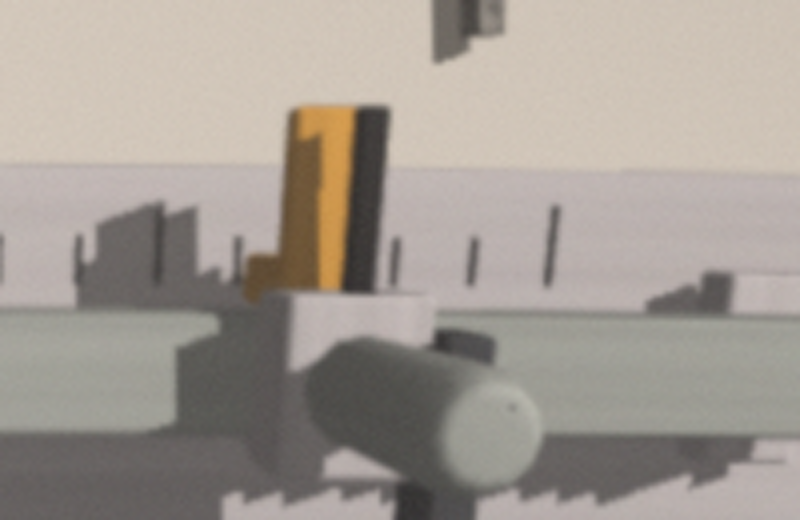

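The crop shows the pointer over the right part of the tab, and the parallax makes it look further right than it is. About 1.5 mm remain, so I'll nudge it, hold, and then ease home.

```bash
python3 - <<'E'
from h import *
p=monitor.sense()['position']
env.movel(p+.002*u,.02);env.hold(1.2);s=st()
print('pulled',(s['position']-[.5061,-.1446,.0391])@u)
h=np.array([.5061,-.1446,s['position'][2]])-.0008*u
print(env.movel(h,.035,guard=25));env.hold(.3);st()
d=snap('wrist','w6.png');dist(d)
E
```

```text
t 14.08 [ 0.4729 -0.1325  0.0392] F [ 7.6 -0.6 -4.8] gap 0.17 gf 58.6898879199498
pulled 0.03529916952676384
False
t 15.59 [ 0.5061 -0.1446  0.0391] F [-5.4  2.8  4.1] gap 0.18 gf 58.45703737887561
clip [359.63018868 139.50943396] [356 117   8  45] ptr 367.9 18 to go mm 2.86
```

View pics/w6.png

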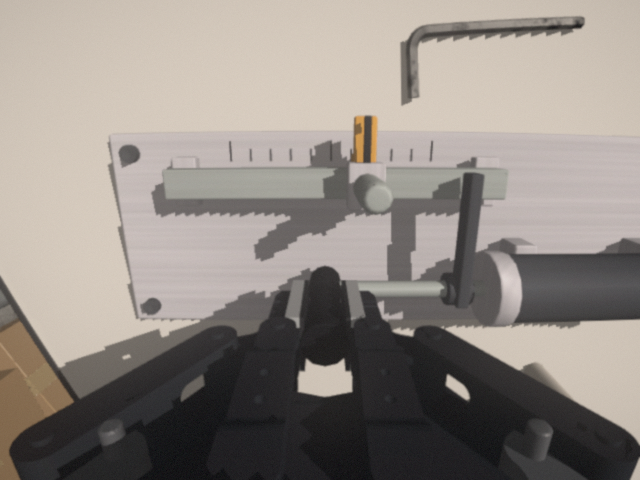

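The slide is home, with the flag back at (468,235). The pointer at (368,140) is centred on the tab at (365,140). Next I'll release, rise straight up and hand in.

```bash
python3 - <<'E'
from h import *
env.release();p=st()['position']
env.movel(p+[0,0,.12],.12);env.hold(.3);st()
d=snap('wrist');dist(d)
print(job.hand_in())
E
```

```text
t 16.32 [ 0.5069 -0.1449  0.0392] F [ 0.3  0.  -0.3] gap 1.00 gf 0.0
t 17.77 [ 0.5068 -0.1448  0.1589] F [ 0.6 -0.1 -0.5] gap 1.00 gf 0.0
clip [350.64150943 139.94339623] [350 129   3  24] ptr 346.0 15 to go mm -3.96
the job is handed in; nothing more can be done
None
```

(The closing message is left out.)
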